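# Weigh the drying-sample carrier on the spring scale

### The job

The crate of wood samples with the T handle is lying on its side: stand it upright on its foot on the bench and let go of it, then take it by the crossbar and hang it on the spring scale, with the crossbar across both prongs and the post between them. Let it down slowly until the pointer settles and the scale carries it alone, then let go without any jerk of the pointer; it must hang still, upright and clear of the bench. Leave the other things on the bench where they are.

Things in the scene. Friction and masses are not known exactly. Their poses are not given: they have to be found in the camera images.
- carrier_middle (a point): The carrier: small wooden crate packed with wood samples, with a T handle; one rigid loose piece 165 mm long, 0.38 to 0.78 kg. Point: middle of its long axis. x: from the foot to the T (up once it stands; at the start level, roughly away from the robot, 35 mm above the bench); y: along the crossbar; z: up while it lies. A half turn about x makes no difference.
- carrier_foot (a point): Middle of the carrier's foot face, on which it stands; axes as the carrier. From here along x: crate 0 to 70 mm (60 mm wide in y, 70 mm in z), handle post 70 to 149 mm (22 mm in y, 16 mm in z), crossbar 149 to 165 mm. Centre of mass about 48 mm from the foot.
- carrier_bar (a point): Middle of the carrier's T crossbar (16 mm square, 110 mm long in y), 157 mm from the foot; axes as the carrier.
- fork_seat (a point): Seat of the spring scale's fork: two level steel prongs 10 mm thick, 68 mm apart (58 mm clear between). Point: midway between them, level with their upper face, mid-length of the 50 mm flat seat; 250 mm above the bench unloaded. x: back to the column (the prongs point to -x, roughly towards the robot); y: across the prongs; z: up.
- fork_end (a point): Open end of the fork: midway between the prong ends, 32 mm in front (-x) of the seat, where they turn up 20 mm above the seat (this point is at that height). The post goes between the prongs, crossbar across both; the crate is too wide to pass between them from above and comes in from this side, under them.
- fork_back (a point): Rear of the fork, 88 mm behind (+x) the seat: front of the cross piece joining the prongs, 14 mm above the seat. From 27 mm behind the seat back to here the prongs run 12 mm higher than the seat. The column (440 mm tall, 62 mm wide with its slide) begins 123 mm behind the seat, its axis 85 mm to the +y side.
- fork (a joint): How far the scale's fork with its pointer is drawn down, in m: 0 unloaded, stop at 0.08; spring about 150 N/m, so the carrier settles at about 0.025 to 0.05; lightly damped. Vertical only.
- sanding_block: Bystander: cork sanding block 110 x 60 x 35 mm; origin at its underside.
- glue: Bystander: white glue jar, 52 mm across, 110 mm tall; origin at its underside.
- mallet: Bystander: hammer lying on the bench; origin at its underside.
- brush: Bystander: brush lying on the bench; origin at its underside.
- offcut: Bystander: dark wooden offcut 120 x 50 x 40 mm; origin at its underside.
- tin: Bystander: plain round tin, 76 mm across, 90 mm tall; origin at its underside.
Mind the look-alikes: they are no part of the job. Leave any pink or red look-alike of the part that bears carrier_middle alone.

How it is judged (in metres and radians):
On the way:
1. the carrier stands upright on its foot on the bench, released and still (angle between carrier_middle's own x axis and vertical below 0.12 rad and height (world z) of carrier_foot below 0.006 m and contact force between each of the fingers, the arm and carrier below 0.05 N and linear speed of carrier below 0.02 m/s), for 0.3 s.
At the end, for the whole second after the job is handed in: the crossbar lies on both prongs (within 25 mm of the seat's middle along them, 22 mm across), carrier upright within 0.12 rad, foot over 15 mm clear of the bench, fork drawn down over 15 mm, fork and carrier still (under 10 and 20 mm/s) (angle between carrier_middle's own x axis and vertical below 0.12 rad and x of carrier_bar in the frame of fork_seat between -0.025 and 0.025 m and y of carrier_bar in the frame of fork_seat between -0.022 and 0.022 m and z of carrier_bar in the frame of fork_seat between 0.003 and 0.014 m and value of joint fork above 0.015 m and velocity of joint fork between -0.01 and 0.01 m/s and height (world z) of carrier_foot above 0.015 m and linear speed of carrier below 0.02 m/s); the robot touches nothing.
It fails at once if the pointer jerks: the fork moves faster than 0.15 m/s either way (velocity of joint fork above 0.15 m/s or velocity of joint fork below -0.15 m/s).
It fails at once if another thing on the bench is moved more than 50 mm (distance of any of sanding_block, glue, mallet, brush, offcut, tin from where it was at the start of the episode above 0.05 m).
It also fails if it takes over 72 s, if anything falls off the work surface, if the arm or the gripper's body presses on something with over 40 N, if the wrist force passes 120 N, or if a joint passes its speed limit or range.

### The arm

A 6-joint arm with a two-finger parallel gripper is mounted at the origin on the work surface. World frame = base frame: x ahead of the robot, y to its left, z up, the work surface at z = 0. Lengths are in m, angles in degrees, forces in N, time in s.
With the tool pointing down it reaches from about 0.35 to 0.875 m from the base axis. Payload 4.2 kg.
Tool frame: the origin (TCP) lies on the front face of the gripper's body, between the roots of the fingers; the fingertips stand 70 mm ahead of it and the grasp point (between the pads) lies 51 mm ahead of it; z points along the fingers, y is the line along which they close (so a half turn about z gives the same grasp; the last joint's range is limited). The gripper opens to 87 mm and grips with 3 to 60 N. Pads are 19 mm wide; open, the fingers measure 117 mm over their backs; the gripper's body (75 mm by 190 mm) begins 51 mm behind the grasp point.
Start: joints at [84.316, 22.042, 0.453, 0, -68.411, -14.817], TCP at [0.219, 0.585, 0.292] pointing down, gripper open.
Joint ranges: [-179.83, 179.83], [-69.29, 118.12], [-61.27, 80.66], [-181.25, 117.63], [-171.15, -9.14], [-177.46, 177.46]. Speed limits (degrees/s): [159.86, 159.86, 180, 180, 180, 180].

### API

Orientations are given as a 3x3 rotation matrix whose columns are the frame's x, y, z axes.
In Python, from station import r gives the robot as it stands.
- The arm moves only by the shell command python3 -m pendant 'ROWS' [OPENING]. ROWS is JSON, a list of rows, each a list of 2 entries, a list of its own where there are three numbers: the shift along the tool's x, y, z in mm, then the turn, a rotation vector about the tool's x, y, z in rad. A call has 1 to 10 rows; each row is the pose to reach, as a shift and turn from the pose commanded when the call began, along the tool's axes at that moment; what a row does not reach only later rows make up. A row lasts 1/10 s, in which the tool goes at most 50 mm and 8.59 degrees, less where a joint would pass 70% of its speed; a pose out of reach is approached as far as the arm can. A call with a gripper value outside its range is refused whole. OPENING is the opening, from 0 (shut) to 1 (fully open), set as the call begins (- or left out, the last holds). The fingers move at their own pace and stop on an object; the grip force is fixed at half the most. Time passes only in rows, so rows that repeat a pose let the fingers close. It gives the time, the measured TCP pose, the force, the opening and the grip force at its end, in the units of the state.
- r.sense(): the state, without advancing time (a new reading comes with each control period).
- r.capture(name): name is "side" or "top"; returns a dict with "frame" (400x640x3 uint8, red, green, blue), "vertical_fov" (degrees; the focal length in pixels is half the picture's height over the tangent of half this angle, whatever the lens; pixels are square), "cx", "cy" (the principal point, pixels), "rvec" (rotation vector, rad) and "tvec" (3), from world to camera coordinates, as OpenCV has them. Camera axes: x right, y down, z forward; pixel columns grow to the right and rows downward; lengths in m; the calibration is good to about 2 mm. A picture is of the moment at which its call begins. There is no depth.
- r.finish_job(): hands the job in; it is judged then, once.
The state is a dict: "time_s": time; "joints": joint angles; "joint_velocities": joint speeds; "effort": joint torques, N m; "tcp_pos": TCP position; "ee_rot": TCP orientation; "wrist_force": force on the tool from outside, world axes, zero at the start; "moment": the same for the moment, N m; "gripper_width": opening from 0.0 (shut) to 1.0 (fully open); "gripper_force": force on a finger pad.
Only numpy, scipy, OpenCV 4.12 (cv2) and the standard library are available. Lean on these libraries where they do the work, as an engineer would, in place of code of your own. Each camera call takes 0.05 s, during which the arm holds its last target. There are 200 camera calls.

## Working session

There is one attempt and no reset: what is moved stays moved. The work goes in short steps, Python scripts to look and compute and a shell command to move; the robot and the scene stay as the last step left them, time stands still between calls to the robot, and variables do not carry over. Pictures are saved under pics/ and viewed, at most 10 in all, crops included, and the job is handed in when it is done.

```bash
ls; mkdir -p pics
python3 - <<'E'
from station import r
import cv2,numpy as np,pickle
for n in("side","top"):
    c=r.capture(n); cv2.imwrite(f"pics/{n}0.png",c["frame"][:,:,::-1]); pickle.dump(c,open(f"{n}0.pkl","wb"))
    R=cv2.Rodrigues(np.array(c["rvec"],float))[0]; print(n,c["vertical_fov"],c["cx"],c["cy"],(-R.T@np.ravel(c["tvec"])).round(3),R.round(2).tolist())
s=r.sense();print(s)
E
```

```text
pics
side 48.50865820427788 321.3473809168293 200.03581290871793 [0.237 1.132 1.391] [[-0.97, -0.24, 0.01], [-0.18, 0.71, -0.69], [0.16, -0.67, -0.73]]
top 49.345078942895064 321.87877427049676 197.49735854842143 [0.324 0.028 1.502] [[-0.02, -1.0, 0.02], [-0.99, 0.02, -0.13], [0.13, -0.02, -0.99]]
{'time_s': 0.1, 'joints': array([ 8.43162729e+01,  2.20873864e+01,  3.88289470e-01, -2.50249923e-02,
       -6.84118870e+01, -1.48150290e+01]), 'joint_velocities': array([-0.01492854, -0.14540163,  0.20387467,  0.14876626,  0.01428546,
       -0.00382558]), 'effort': array([-3.32805239e-04, -3.91692066e+01,  1.87934089e+01,  4.23188880e+00,
        1.34487619e-02, -6.97620317e-05]), 'tcp_pos': array([0.21872127, 0.58505477, 0.29126341]), 'ee_rot': array([[ 9.36623398e-01, -3.50337345e-01, -5.95968789e-04],
       [-3.50337837e-01, -9.36621502e-01, -1.88725598e-03],
       [ 1.02979067e-04,  1.97643852e-03, -9.99998042e-01]]), 'wrist_force': array([-0.66044948,  0.36037616,  0.17380935]), 'moment': array([ 0.00665512, -0.02835597, -0.02084317]), 'gripper_force': 0.0, 'gripper_width': 1.0008717068714723}
```

View pics/side0.png

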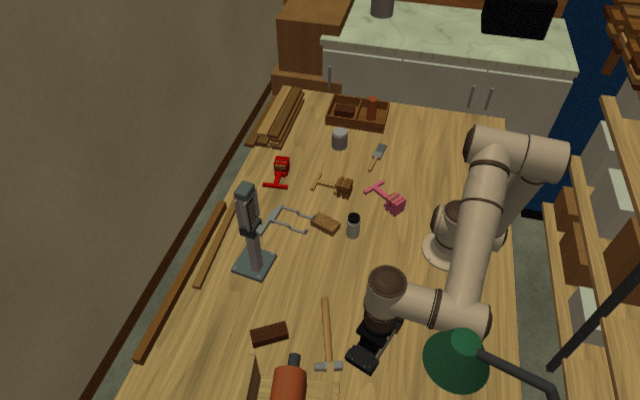

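View pics/top0.png

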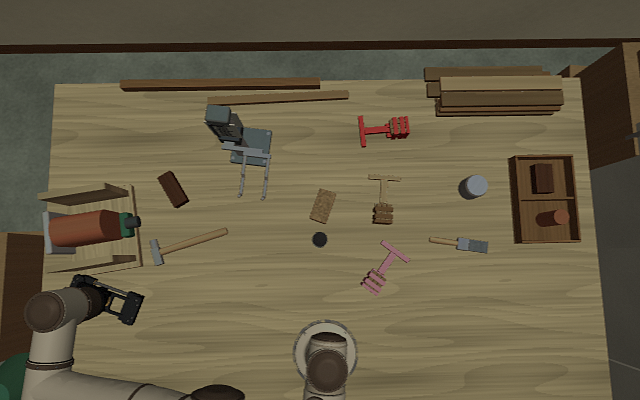

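The top view shows the wooden carrier with its bar near (384,178) and its crate near (383,213). The fork prongs run from (225–270,150) to (240,197)/(265,198). The red and pink pieces are look-alikes. I'll enlarge both areas.

```bash
python3 - <<'E'
import cv2,numpy as np
t=cv2.imread("pics/top0.png");s=cv2.imread("pics/side0.png")
f=lambda im,x,y,w,h,k:cv2.resize(im[y:y+h,x:x+w],None,fx=k,fy=k,interpolation=cv2.INTER_CUBIC)
a=f(t,355,165,60,65,5); b=f(t,215,135,80,65,5)  # 300x325, 400x325
c=f(s,305,170,55,32,5); d=f(s,250,195,70,50,5)  #275x160, 350x250
im=np.zeros((580,705,3),np.uint8); im[:325,:300]=a; im[:325,305:705]=b; im[330:490,:275]=c; im[330:580,305:655]=d
cv2.imwrite("pics/crop0.png",im)
E
cat > h.py <<'E'
import numpy as np,cv2,pickle
def proj(c,P):
    K=np.eye(3);K[0,0]=K[1,1]=200/np.tan(np.radians(c["vertical_fov"]/2));K[0,2]=c["cx"];K[1,2]=c["cy"]
    return cv2.projectPoints(np.array(P,float).reshape(-1,3),np.array(c["rvec"],float),np.array(c["tvec"],float),K,None)[0].reshape(-1,2)
def back(c,uv,z):
    f=200/np.tan(np.radians(c["vertical_fov"]/2));R=cv2.Rodrigues(np.array(c["rvec"],float))[0];o=-R.T@np.ravel(c["tvec"])
    d=R.T@np.array([(uv[0]-c["cx"])/f,(uv[1]-c["cy"])/f,1]);return o+d*(z-o[2])/d[2]
E
```

```text
(no output)
```

View pics/crop0.png

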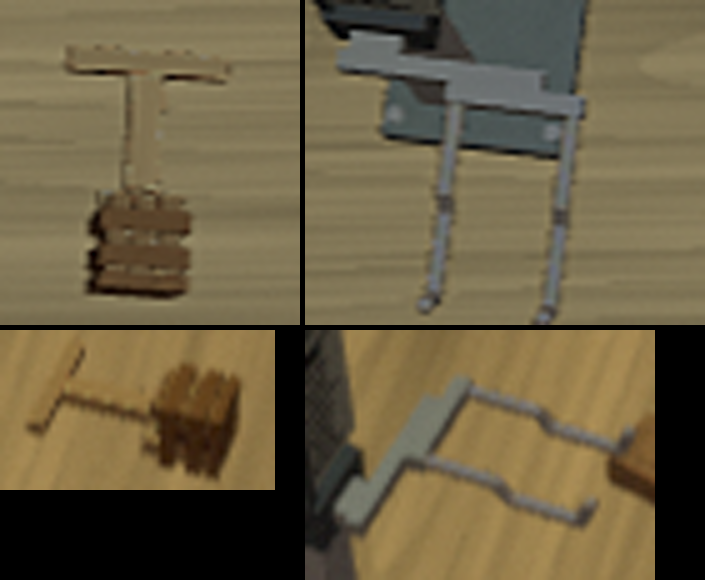

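Run:
```python
from h import *
t=pickle.load(open("top0.pkl","rb"));s=pickle.load(open("side0.pkl","rb"))
T=lambda x,y:(355+x/5,165+y/5); F=lambda x,y:(215+(x-305)/5,135+y/5)
p=lambda n,uv,z:print(n,back(t,uv,z).round(4), proj(s,back(t,uv,z)).round(1))
p("barL",T(67,58),.043);p("barR",T(230,72),.043);p("barmid",T(147,63),.043)
p("postcrate",T(141,190),.043);p("crate foot L",T(90,293),.07);p("crate foot R",T(187,293),.07);p("crate top L",T(100,205),.07);p("crate top R",T(190,205),.07)
p("endL",F(428,303),.27);p("endR",F(547,316),.27);p("stepL",F(445,203),.262);p("stepR",F(560,215),.262);p("backL",F(455,100),.264);p("backR",F(573,115),.264)
```

```text
barL [ 0.5857 -0.1605  0.043 ] [[311.5 188.1]]
barR [ 0.5741 -0.2716  0.043 ] [[320.3 171.4]]
barmid [ 0.5813 -0.2151  0.043 ] [[315.6 179.7]]
postcrate [ 0.4942 -0.2076  0.043 ] [[334.7 184.3]]
crate foot L [ 0.4232 -0.1669  0.07  ] [[349.4 189.3]]
crate foot R [ 0.422  -0.2311  0.07  ] [[352.6 179. ]]
crate top L [ 0.4815 -0.1756  0.07  ] [[336.2 185.5]]
crate top R [ 0.4804 -0.2355  0.07  ] [[339.5 176. ]]
endL [0.4961 0.2382 0.27  ] [[306.5 227.8]]
endR [0.4874 0.1705 0.27  ] [[314.2 213.3]]
stepL [0.5553 0.23   0.262 ] [[290.  224.1]]
stepR [0.5472 0.1639 0.262 ] [[297.8 210.2]]
backL [0.6155 0.2242 0.264 ] [[273.2 219.1]]
backR [0.6055 0.156  0.264 ] [[282.1 205.1]]
```

```bash
cat >> h.py <<'E'
def frame(y,z):
    y=np.array(y,float);z=np.array(z,float);z/=np.linalg.norm(z);y-=z*(y@z);y/=np.linalg.norm(y);return np.c_[np.cross(y,z),y,z]
def rows(P,R,s=None):
    from station import r
    s=s or r.sense();E=s["ee_rot"]
    print("shift",(1000*E.T@(np.array(P)-s["tcp_pos"])).round(1).tolist(),"turn",cv2.Rodrigues(E.T@R)[0].ravel().round(3).tolist())
C6=np.array([.9945,-.1045,0]); Y6=np.array([.1045,.9945,0])
def tilt(a,sign=-1): # tool in carrier plane, a deg forward of straight down
    a=np.radians(a); return frame(sign*Y6,np.sin(a)*C6+[0,0,-np.cos(a)])
E
python3 - <<'E'
from h import *
R=tilt(-30); G=np.array([.4235,-.199,.035])+.105*C6
print("grasp",G); rows(G-.161*R[:,2],R)
E
```

```text
grasp [ 0.5279225 -0.2099725  0.035    ]
shift [646.1, 615.9, 118.1] turn [-0.064, -0.521, -0.248]
```

```bash
python3 -m pendant '[[[350,330,0],[0,0,-0.2]],[[350,330,0],[0,0,-0.2]],[[350,330,0],[0,0,-0.2]],[[350,330,0],[0,0,-0.2]],[[350,330,0],[0,0,-0.2]],[[350,330,0],[0,0,-0.2]],[[350,330,0],[0,0,-0.2]],[[350,330,0],[0,0,-0.2]],[[350,330,0],[0,0,-0.2]],[[350,330,0],[0,0,-0.2]]]' 1
python3 - <<'E'
from h import *
R=tilt(-30); G=np.array([.4235,-.199,.035])+.105*C6
rows(G-.161*R[:,2],R)
E
```

```text
time_s: 1.1
tcp_pos: [0.4314, 0.1509, 0.2921]
ee_rot: [[0.987, -0.159, -0.001], [-0.159, -0.987, -0.0], [-0.001, 0.0, -1.0]]
wrist_force: [-0.7, 0.2, -0.5]
gripper_width: 0.997
gripper_force: 0.0
shift [233.2, 336.4, 117.7] turn [-0.014, -0.523, -0.054]
```

```bash
python3 -m pendant '[[[233,336,20],[0,-0.15,-0.05]],[[233,336,20],[0,-0.3,-0.05]],[[233,336,20],[0,-0.45,-0.05]],[[233,336,40],[-0.01,-0.52,-0.05]],[[233,336,80],[-0.01,-0.52,-0.05]],[[233,336,118],[-0.014,-0.523,-0.054]],[[233,336,118],[-0.014,-0.523,-0.054]],[[233,336,118],[-0.014,-0.523,-0.054]],[[233,336,118],[-0.014,-0.523,-0.054]],[[233,336,118],[-0.014,-0.523,-0.054]]]' 1
python3 - <<'E'
from h import *
from station import r
R=tilt(-30); G=np.array([.4235,-.199,.035])+.105*C6
rows(G-.051*R[:,2],R)
for n,(x,y,w,h) in dict(side=(270,130,130,100),top=(320,140,130,100)).items():
    c=r.capture(n);pickle.dump(c,open(f"{n}1.pkl","wb"))
    globals()[n]=cv2.resize(c["frame"][y:y+h,x:x+w,::-1],None,fx=3,fy=3,interpolation=2)
cv2.imwrite("pics/p1.png",np.hstack([side,top]))
E
```

```text
time_s: 2.1
tcp_pos: [0.6073, -0.2182, 0.1685]
ee_rot: [[0.857, -0.108, -0.504], [-0.093, -0.994, 0.055], [-0.507, -0.001, -0.862]]
wrist_force: [-0.8, 0.3, -0.7]
gripper_width: 0.999
gripper_force: 0.0
shift [-1.6, 0.3, 104.6] turn [-0.002, 0.008, -0.003]
```

View pics/p1.png

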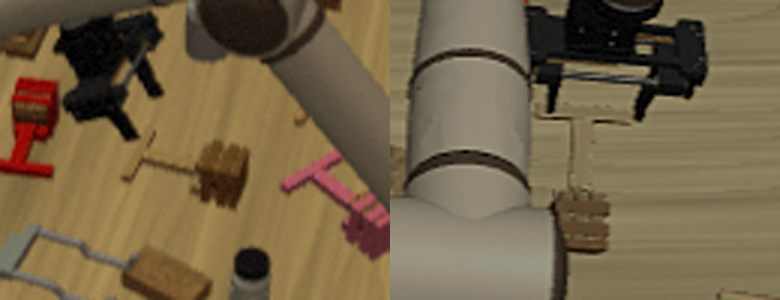

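The fingers are tilted and straddle the post, with the post at about (583,150) in the top crop and clear of the bar. Next I go in and close.

```bash
python3 -m pendant '[[[-1,0,40],[0,0.008,0]],[[-1,0,70],[0,0.008,0]],[[-1,0,90],[0,0.008,0]],[[-1,0,104],[0,0.008,0]],[[-1,0,104],[0,0.008,0]],[[-1,0,104],[0,0.008,0]]]' 1
python3 -m pendant '[[[0,0,0],[0,0,0]],[[0,0,0],[0,0,0]],[[0,0,0],[0,0,0]],[[0,0,0],[0,0,0]],[[0,0,0],[0,0,0]],[[0,0,0],[0,0,0]],[[0,0,0],[0,0,0]],[[0,0,0],[0,0,0]]]' 0
python3 - <<'E'
from h import *
for a,G in((0,[.535,-.21,.075]),(0,[.54,-.21,.11])):pass
for a,x,z in((5,.555,.13),(60,.60,.165),(60,.60,.105)):
    R=tilt(a); rows(np.array([x,-.214,z])-.051*R[:,2],R)
E
```

```text
time_s: 2.8
tcp_pos: [0.5567, -0.2085, 0.0862]
ee_rot: [[0.867, -0.101, -0.488], [-0.088, -0.995, 0.049], [-0.491, -0.0, -0.871]]
wrist_force: [0.8, -0.0, 0.9]
gripper_width: 1.0
gripper_force: 0.0
time_s: 3.6
tcp_pos: [0.5558, -0.2093, 0.0846]
ee_rot: [[0.866, -0.103, -0.49], [-0.089, -0.995, 0.051], [-0.493, -0.0, -0.87]]
wrist_force: [0.6, 1.0, -0.4]
gripper_width: 0.357
gripper_force: 0.0
shift [-51.6, 4.7, -81.3] turn [-0.0, 0.603, 0.002]
shift [-52.0, 0.0, -92.3] turn [-0.001, 1.562, 0.002]
shift [-22.4, 0.0, -40.0] turn [-0.001, 1.562, 0.002]
```

```bash
python3 -m pendant '[[[0,0,0],[0,0,0]],[[0,0,0],[0,0,0]],[[0,0,0],[0,0,0]],[[0,0,0],[0,0,0]],[[0,0,0],[0,0,0]]]' 0
python3 -m pendant '[[[-8,0,-14],[0,0,0]],[[-16,0,-28],[0,0.1,0]],[[-24,0,-42],[0,0.2,0]],[[-32,0,-56],[0,0.3,0]],[[-40,0,-66],[0,0.4,0]],[[-46,0,-76],[0,0.5,0]],[[-52,0,-81],[0,0.6,0]],[[-52,0,-81],[0,0.6,0]]]' 0
python3 - <<'E'
from h import *
for a,x,z in((60,.60,.165),(60,.60,.105)):
    R=tilt(a); rows(np.array([x,-.214,z])-.051*R[:,2],R)
E
```

```text
time_s: 4.1
tcp_pos: [0.556, -0.2094, 0.0847]
ee_rot: [[0.866, -0.102, -0.49], [-0.089, -0.995, 0.051], [-0.492, -0.0, -0.87]]
wrist_force: [1.5, -1.7, -0.6]
gripper_width: 0.25
gripper_force: 29.7
time_s: 4.9
tcp_pos: [0.548, -0.2082, 0.1825]
ee_rot: [[0.991, -0.103, 0.084], [-0.103, -0.995, -0.007], [0.084, -0.001, -0.996]]
wrist_force: [0.1, 0.2, -5.3]
gripper_width: 0.249
gripper_force: 30.0
shift [8.8, 0.3, -7.3] turn [-0.002, 0.963, 0.0]
shift [3.8, 0.4, 52.5] turn [-0.002, 0.963, 0.0]
```

```bash
python3 -m pendant '[[[1,0,-1],[0,0.12,0]],[[2,0,-2],[0,0.24,0]],[[3,0,-3],[0,0.36,0]],[[4,0,-4],[0,0.48,0]],[[5,0,-5],[0,0.6,0]],[[7,0,-6],[0,0.72,0]],[[8,0,-7],[0,0.84,0]],[[9,0,-7],[0,0.963,0]],[[9,0,-7],[0,0.963,0]],[[9,0,-7],[0,0.963,0]]]' 0
python3 - <<'E'
from h import *
from station import r
for n,(x,y,w,h) in dict(side=(250,90,130,130),top=(320,110,130,130)).items():
    c=r.capture(n);pickle.dump(c,open(f"{n}2.pkl","wb"))
    globals()[n]=cv2.resize(c["frame"][y:y+h,x:x+w,::-1],None,fx=3,fy=3,interpolation=2)
cv2.imwrite("pics/p2.png",np.hstack([side,top]))
for a,x,z in((60,.60,.165),(60,.60,.105)):
    R=tilt(a); rows(np.array([x,-.214,z])-.051*R[:,2],R)
E
```

```text
time_s: 5.9
tcp_pos: [0.5483, -0.2097, 0.1809]
ee_rot: [[0.645, -0.086, 0.76], [-0.078, -0.996, -0.046], [0.76, -0.029, -0.649]]
wrist_force: [-1.4, -0.5, -6.0]
gripper_width: 0.247
gripper_force: 30.0
shift [9.7, -3.5, 0.3] turn [-0.028, 0.179, -0.016]
shift [-36.1, -1.7, 39.0] turn [-0.028, 0.179, -0.016]
```

View pics/p2.png

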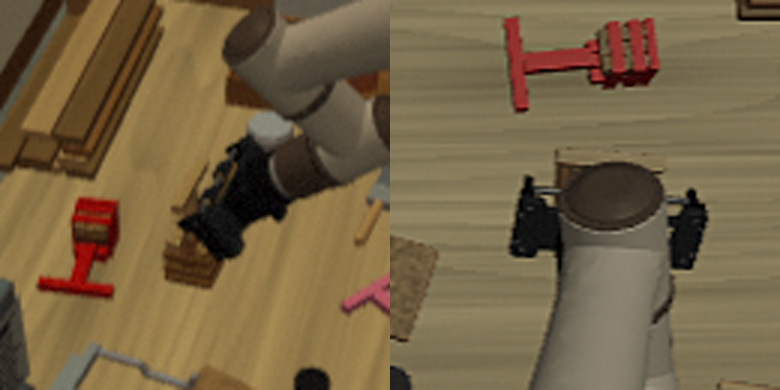

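The carrier is held nearly upright with its crate at about (192,262) in the side crop. The rotation still lacks about 11°. The red piece is well clear.

```bash
python3 -m pendant '[[[5,-2,0],[-0.014,0.06,-0.008]],[[10,-3,0],[-0.028,0.12,-0.016]],[[10,-3,0],[-0.028,0.18,-0.016]],[[10,-3,0],[-0.028,0.18,-0.016]],[[10,-3,0],[-0.028,0.18,-0.016]],[[10,-3,0],[-0.028,0.18,-0.016]]]' 0
python3 - <<'E'
from h import *
from station import r
print(r.sense()["joints"].round(1))
for a,x,z in((60,.60,.165),(60,.60,.12),(60,.60,.105)):
    R=tilt(a); rows(np.array([x,-.214,z])-.051*R[:,2],R)
E
```

```text
time_s: 6.6
tcp_pos: [0.5656, -0.2077, 0.2249]
ee_rot: [[0.545, -0.11, 0.831], [-0.061, -0.994, -0.091], [0.836, -0.001, -0.549]]
wrist_force: [-0.9, -0.1, -5.3]
gripper_width: 0.251
gripper_force: 30.0
[-22.4  13.8 -17.8 -78.7 -13.7 177.3]
shift [-33.9, 2.7, 11.1] turn [0.004, 0.057, -0.003]
shift [-71.5, 2.8, 35.8] turn [0.004, 0.057, -0.003]
shift [-84.0, 2.8, 44.1] turn [0.004, 0.057, -0.003]
```

Run:
```python
from h import *
for a,x,z in((40,.61,.175),):
    R=tilt(a); rows(np.array([x,-.214,z])-.051*R[:,2],R)
```

```text
shift [-2.5, 1.6, 16.1] turn [0.004, -0.292, -0.004]
```

```bash
python3 -m pendant '[[[0,1,0],[0,-0.1,0]],[[0,1,5],[0,-0.2,0]],[[-2,2,10],[0,-0.29,0]],[[-2,2,16],[0,-0.29,0]],[[-2,2,16],[0,-0.29,0]],[[-2,2,16],[0,-0.29,0]],[[-2,2,16],[0,-0.29,0]],[[-2,2,16],[0,-0.29,0]]]' 0
python3 - <<'E'
from h import *
from station import r
print(r.sense()["joints"].round(1))
c=r.capture("side");pickle.dump(c,open("side3.pkl","wb"))
cv2.imwrite("pics/p3.png",cv2.resize(c["frame"][90:220,250:380,::-1],None,fx=4,fy=4,interpolation=2))
for a,x,z in((40,.61,.15),(40,.61,.12)):
    R=tilt(a); rows(np.array([x,-.214,z])-.051*R[:,2],R)
E
```

```text
time_s: 7.4
tcp_pos: [0.5773, -0.2211, 0.2178]
ee_rot: [[0.766, -0.095, 0.636], [-0.087, -0.995, -0.045], [0.637, -0.021, -0.77]]
wrist_force: [-0.5, 0.4, -4.5]
gripper_width: 0.247
gripper_force: 30.0
[ -7.1  15.9 -25.4 -12.2  -9.3 102.5]
shift [-19.2, -10.4, 21.9] turn [-0.021, 0.006, -0.007]
shift [-38.4, -9.8, 45.0] turn [-0.021, 0.006, -0.007]
```

View pics/p3.png

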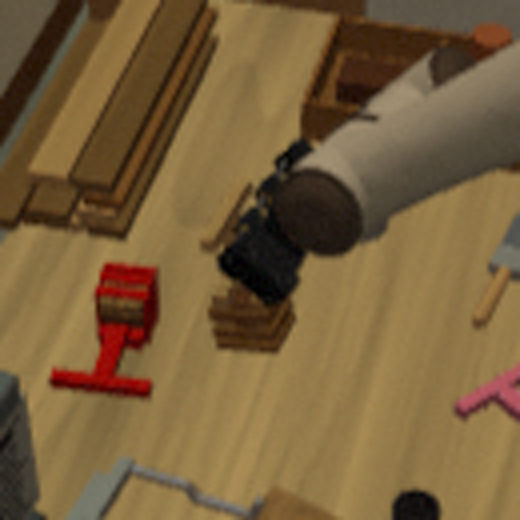

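The carrier is held with its crate at about (252,318), leaning away from the robot and not yet upright. Joint 5 is at its limit here. The free area further out, near (0.70, 0.0), lets the forearm lie flatter, so I carry it there.

```bash
cat >> h.py <<'E'
def tilty(a,yaw=0,sign=-1):
    a=np.radians(a);w=np.radians(yaw);u=np.array([np.cos(w),np.sin(w),0]);y=np.array([-np.sin(w),np.cos(w),0])
    return frame(sign*y,np.sin(a)*u+[0,0,-np.cos(a)])
E
python3 - <<'E'
from h import *
for a,x,z in((40,.71,.185),):
    R=tilty(a); rows(np.array([x,0,z])-.051*R[:,2],R)
E
```

```text
shift [61.0, -230.3, 49.0] turn [0.046, 0.005, -0.088]
```

```bash
python3 -m pendant '[[[20,-40,0],[0.01,0,-0.02]],[[40,-80,10],[0.02,0,-0.04]],[[61,-120,30],[0.03,0,-0.06]],[[61,-160,49],[0.04,0,-0.088]],[[61,-200,49],[0.046,0,-0.088]],[[61,-230,49],[0.046,0,-0.088]],[[61,-230,49],[0.046,0,-0.088]],[[61,-230,49],[0.046,0,-0.088]]]' 0
python3 - <<'E'
from h import *
from station import r
print(r.sense()["joints"].round(1))
for a,x,z in((45,.71,.185),(45,.71,.13),(45,.71,.12)):
    R=tilty(a); rows(np.array([x,0,z])-.051*R[:,2],R)
E
```

```text
time_s: 8.25
tcp_pos: [0.6934, -0.0124, 0.2574]
ee_rot: [[0.809, 0.023, 0.588], [0.004, -0.999, 0.033], [0.588, -0.024, -0.809]]
wrist_force: [0.6, -1.0, -5.7]
gripper_width: 0.252
gripper_force: 30.0
[ 11.8  19.1 -27.5  33.4  -9.2  47.6]
shift [-37.1, -11.9, 18.4] turn [-0.033, 0.157, 0.002]
shift [-69.4, -10.6, 62.9] turn [-0.033, 0.157, 0.002]
shift [-75.3, -10.3, 70.9] turn [-0.033, 0.157, 0.002]
```

Run:
```python
from h import *
t=pickle.load(open("top0.pkl","rb"))
print("back edge",back(t,(322,83),0).round(3),"red bar",back(t,(361,115),.05).round(3),"strip",back(t,(348,97),.02).round(3))
for a,x,z in((36,.79,.16),(37,.79,.125)):
    R=tilty(a); rows(np.array([x,0,z])-.051*R[:,2],R)
```

```text
back edge [ 0.939 -0.01   0.   ] red bar [ 0.801 -0.141  0.05 ] strip [ 0.877 -0.101  0.02 ]
shift [20.9, -9.5, 85.0] turn [-0.033, -0.0, 0.004]
shift [-0.6, -8.6, 113.3] turn [-0.033, 0.017, 0.004]
```

```bash
python3 -m pendant '[[[7,-4,30],[-0.01,0,0]],[[14,-9,60],[-0.03,0,0]],[[21,-9,85],[-0.033,0,0]],[[21,-9,85],[-0.033,0,0]],[[21,-9,85],[-0.033,0,0]],[[21,-9,85],[-0.033,0,0]],[[0,-9,113],[-0.033,0.017,0.004]],[[0,-9,113],[-0.033,0.017,0.004]],[[0,-9,113],[-0.033,0.017,0.004]],[[0,-9,113],[-0.033,0.017,0.004]]]' 0
python3 - <<'E'
from h import *
from station import r
print(r.sense()["joints"].round(1))
for n,(x,y,w,h) in dict(side=(220,90,130,130),top=(260,70,130,130)).items():
    c=r.capture(n);pickle.dump(c,open(f"{n}4.pkl","wb"))
    globals()[n]=cv2.resize(c["frame"][y:y+h,x:x+w,::-1],None,fx=3,fy=3,interpolation=2)
cv2.imwrite("pics/p4.png",np.hstack([side,top]))
E
```

```text
time_s: 9.25
tcp_pos: [0.7762, -0.0108, 0.1903]
ee_rot: [[0.826, 0.018, 0.564], [-0.0, -0.999, 0.032], [0.564, -0.026, -0.825]]
wrist_force: [0.1, 0.1, -3.2]
gripper_width: 0.251
gripper_force: 30.0
[ 11.   30.6 -17.2  28.6  -9.2  52.7]
```

View pics/p4.png

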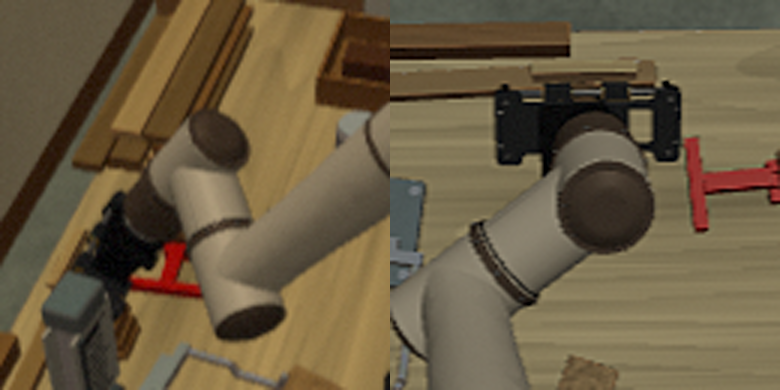

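Run:
```python
from h import *
t=pickle.load(open("top4.pkl","rb"));s=pickle.load(open("side4.pkl","rb"))
G=np.array([.7762+.564*.051,-.009,.1903-.825*.051]);print(G)
for rot in(90,68,60,50,40):
    a=np.radians(rot);B=G+.052*np.array([np.cos(a),0,np.sin(a)]);
    C=G-.105*np.array([np.cos(a),0,np.sin(a)])+.035*np.array([np.sin(a),0,-np.cos(a)])
    C2=C-.07*np.array([np.sin(a),0,-np.cos(a)])
    print(rot,"bar",proj(t,B).round(1),B.round(3),"edge far",C.round(3),"side",proj(s,[C+[0,.03,0],C2+[0,.03,0],B+[0,.055,0]]).round(1).tolist())
for a,x,z in((35,.79,.125),(35,.79,.11)):
    R=tilty(a); rows(np.array([x,0,z])-.051*R[:,2],R)
```

```text
[ 0.804964 -0.009     0.148225]
90 bar [[323.6  98.9]] [ 0.805 -0.009  0.2  ] edge far [ 0.84  -0.009  0.043] side [[240.1, 207.7], [256.3, 210.8], [241.3, 186.2]]
68 bar [[323.5  93.4]] [ 0.824 -0.009  0.196] edge far [ 0.798 -0.009  0.038] side [[249.9, 210.4], [264.5, 209.0], [236.6, 186.0]]
60 bar [[323.4  91.7]] [ 0.831 -0.009  0.193] edge far [ 0.783 -0.009  0.04 ] side [[253.4, 210.8], [266.9, 207.7], [235.1, 186.3]]
50 bar [[323.4  90.1]] [ 0.838 -0.009  0.188] edge far [ 0.764 -0.009  0.045] side [[257.6, 210.7], [269.3, 205.6], [233.4, 186.9]]
40 bar [[323.3  88.9]] [ 0.845 -0.009  0.182] edge far [ 0.747 -0.009  0.054] side [[261.4, 210.1], [271.1, 203.1], [232.1, 187.8]]
shift [-25.8, -10.5, 11.0] turn [-0.032, 0.012, -0.0]
shift [-34.3, -10.1, 23.4] turn [-0.032, 0.012, -0.0]
```

```bash
python3 -m pendant '[[[-10,-4,4],[0,0,0]],[[-20,-8,8],[-0.02,0,0]],[[-26,-10,11],[-0.03,0,0]],[[-26,-10,11],[-0.03,0,0]],[[-28,-10,15],[-0.03,0,0]],[[-30,-10,17],[-0.03,0,0]],[[-30,-10,17],[-0.03,0,0]],[[-30,-10,17],[-0.03,0,0]],[[-30,-10,17],[-0.03,0,0]]]' 0
python3 - <<'E'
from h import *
from station import r
s=r.sense();print(s["joints"].round(1),(s["tcp_pos"]+.051*s["ee_rot"][:,2]).round(4),np.degrees(np.arccos(-s["ee_rot"][2,2])))
E
```

```text
time_s: 10.25
tcp_pos: [0.7714, -0.0062, 0.1722]
ee_rot: [[0.845, 0.01, 0.535], [-0.001, -1.0, 0.02], [0.535, -0.017, -0.845]]
wrist_force: [0.2, -0.3, -4.3]
gripper_width: 0.249
gripper_force: 30.0
[ 11.2  31.5 -18.6  31.7  -9.2  49.1] [ 0.7987 -0.0052  0.1291] 32.35770532635787
```

Run:
```python
from h import *
for a,x,z in((15,.77,.15),):
    R=tilty(a); rows(np.array([x,0,z])-.051*R[:,2],R)
```

```text
shift [2.1, -6.8, -30.5] turn [-0.02, -0.303, 0.003]
```

```bash
python3 -m pendant '[[[2,-7,-30],[-0.02,-0.1,0]],[[2,-7,-30],[-0.02,-0.2,0]],[[2,-7,-30],[-0.02,-0.3,0]],[[2,-7,-30],[-0.02,-0.3,0]],[[2,-7,-30],[-0.02,-0.3,0]],[[2,-7,-30],[-0.02,-0.3,0]],[[2,-7,-30],[-0.02,-0.3,0]],[[2,-7,-30],[-0.02,-0.3,0]]]' 0
python3 - <<'E'
from h import *
from station import r
s=r.sense();print(s["joints"].round(1),(s["tcp_pos"]+.051*s["ee_rot"][:,2]).round(4),np.degrees(np.arccos(-s["ee_rot"][2,2])))
for a,x,z in((25,.77,.14),(32,.77,.125),(34,.77,.12),(34,.77,.113)):
    R=tilty(a); rows(np.array([x,0,z])-.051*R[:,2],R)
E
```

```text
time_s: 11.05
tcp_pos: [0.7562, -0.0002, 0.198]
ee_rot: [[0.965, 0.002, 0.261], [0.002, -1.0, -0.001], [0.261, 0.001, -0.965]]
wrist_force: [-0.1, -0.2, -4.1]
gripper_width: 0.249
gripper_force: 30.0
[ 13.3  33.1   1.8   5.  -44.1  73.7] [ 7.695e-01 -2.000e-04  1.488e-01] 15.10092000405868
shift [-10.5, -0.2, 9.4] turn [0.001, 0.173, 0.002]
shift [-20.5, -0.3, 25.3] turn [0.0, 0.295, 0.003]
shift [-23.5, -0.3, 30.7] turn [0.0, 0.33, 0.003]
shift [-25.3, -0.3, 37.4] turn [0.0, 0.33, 0.003]
```

Run:
```python
from h import *
for a,x,z in((15,.77,.15),(35,.77,.13),(42,.77,.125),(42,.77,.113)):
    R=tilty(a,14); rows(np.array([x,0,z])-.051*R[:,2],R)
```

```text
shift [1.3, 3.0, -0.9] turn [0.064, -0.002, -0.234]
shift [-20.9, 6.8, 21.5] turn [0.104, 0.346, -0.22]
shift [-27.8, 8.0, 28.9] turn [0.118, 0.467, -0.214]
shift [-30.9, 8.0, 40.5] turn [0.118, 0.467, -0.214]
```

```bash
python3 -m pendant '[[[1,2,0],[0.03,0,-0.12]],[[1,3,0],[0.06,0,-0.23]],[[-5,4,5],[0.07,0.09,-0.23]],[[-11,5,10],[0.08,0.18,-0.23]],[[-16,6,16],[0.09,0.27,-0.22]],[[-21,7,21],[0.104,0.346,-0.22]],[[-24,7,25],[0.11,0.41,-0.217]],[[-28,8,29],[0.118,0.467,-0.214]],[[-28,8,29],[0.118,0.467,-0.214]],[[-28,8,29],[0.118,0.467,-0.214]]]' 0
python3 - <<'E'
from h import *
from station import r
s=r.sense();print(s["joints"].round(1),(s["tcp_pos"]+.051*s["ee_rot"][:,2]).round(4),np.degrees(np.arccos(-s["ee_rot"][2,2])))
for a,x,z in((38,.78,.115),(38,.78,.108)):
    R=tilty(a,14); rows(np.array([x,0,z])-.051*R[:,2],R)
E
```

```text
time_s: 12.05
tcp_pos: [0.7388, -0.011, 0.1648]
ee_rot: [[0.722, 0.247, 0.647], [0.181, -0.969, 0.168], [0.668, -0.004, -0.744]]
wrist_force: [0.2, -0.8, -4.3]
gripper_width: 0.248
gripper_force: 30.0
[  9.8  29.5 -10.  -20.3  -9.2 113.2] [ 0.7718 -0.0024  0.1269] 41.917427854123524
shift [1.9, -0.6, 14.7] turn [-0.007, -0.068, 0.001]
shift [-2.8, -0.6, 19.9] turn [-0.007, -0.068, 0.001]
```

```bash
python3 -m pendant '[[[-1,0,6],[0,-0.01,0]],[[-2,0,9],[0,-0.02,0]],[[-3,0,12],[0,-0.02,0]],[[-3,0,12],[0,-0.02,0]],[[-3,0,12],[0,-0.02,0]]]' 0
python3 -m pendant '[[[0,0,1],[0,0,0]],[[-1,0,2],[0,0,0]],[[-1,0,3],[0,0,0]],[[-2,0,4],[0,0,0]],[[-2,0,4],[0,0,0]]]' 0
python3 - <<'E'
from h import *
from station import r
s=r.sense();print(s["joints"].round(1),(s["tcp_pos"]+.051*s["ee_rot"][:,2]).round(4),np.degrees(np.arccos(-s["ee_rot"][2,2])))
E
```

```text
time_s: 12.55
tcp_pos: [0.744, -0.0089, 0.1529]
ee_rot: [[0.735, 0.247, 0.632], [0.184, -0.969, 0.165], [0.653, -0.006, -0.757]]
wrist_force: [-0.7, 0.1, -4.3]
gripper_width: 0.247
gripper_force: 30.0
time_s: 13.05
tcp_pos: [0.7456, -0.0088, 0.1496]
ee_rot: [[0.733, 0.247, 0.633], [0.183, -0.969, 0.166], [0.655, -0.006, -0.756]]
wrist_force: [0.6, 0.5, -3.4]
gripper_width: 0.254
gripper_force: 30.0
[ 10.   31.2  -9.3 -19.6  -9.2 112.5] [ 7.779e-01 -3.000e-04  1.110e-01] 40.892065633243156
```

```bash
python3 -m pendant '[[[-1,0,1],[0,0,0]],[[-1,0,2],[0,0,0]],[[-1,0,2],[0,0,0]]]' 0
python3 -m pendant '[[[-1,0,1],[0,0,0]],[[-2,0,2],[0,0,0]],[[-2,0,2],[0,0,0]]]' 0
```

```text
time_s: 13.35
tcp_pos: [0.7467, -0.0086, 0.1494]
ee_rot: [[0.732, 0.248, 0.635], [0.183, -0.969, 0.167], [0.657, -0.006, -0.754]]
wrist_force: [-4.5, 0.8, 5.5]
gripper_width: 0.245
gripper_force: 30.0
time_s: 13.65
tcp_pos: [0.7479, -0.0085, 0.1493]
ee_rot: [[0.728, 0.248, 0.639], [0.183, -0.969, 0.168], [0.66, -0.005, -0.751]]
wrist_force: [-5.3, 2.1, 9.8]
gripper_width: 0.246
gripper_force: 30.0
```

Foot edge is on the bench. I slacken the fingers so the carrier rocks onto its foot between them.

```bash
python3 -m pendant '[[[0,0,-1],[0,0,0]],[[0,0,-1],[0,0,0]],[[0,0,-1],[0,0,0]],[[0,0,-1],[0,0,0]],[[0,0,-1],[0,0,0]]]' 0.32
python3 -m pendant '[[[0,0,-1],[0,0,0]],[[0,0,-1],[0,0,0]],[[0,0,-1],[0,0,0]],[[0,0,-1],[0,0,0]],[[0,0,-1],[0,0,0]],[[0,0,-1],[0,0,0]],[[0,0,-1],[0,0,0]],[[0,0,-1],[0,0,0]],[[0,0,-1],[0,0,0]],[[0,0,-1],[0,0,0]]]' 1
python3 - <<'E'
from h import *
from station import r
s=r.sense();print(s["joints"].round(1))
for n,(x,y,w,h) in dict(side=(210,120,130,130),top=(260,70,130,130)).items():
    c=r.capture(n);pickle.dump(c,open(f"{n}5.pkl","wb"))
    globals()[n]=cv2.resize(c["frame"][y:y+h,x:x+w,::-1],None,fx=3,fy=3,interpolation=2)
cv2.imwrite("pics/p5.png",np.hstack([side,top]))
E
```

```text
time_s: 14.15
tcp_pos: [0.7465, -0.0097, 0.1473]
ee_rot: [[0.731, 0.247, 0.636], [0.183, -0.969, 0.166], [0.657, -0.005, -0.754]]
wrist_force: [-1.5, -1.3, 7.1]
gripper_width: 0.32
gripper_force: 3.0
time_s: 15.15
tcp_pos: [0.7442, -0.0094, 0.1454]
ee_rot: [[0.735, 0.248, 0.631], [0.183, -0.969, 0.167], [0.653, -0.007, -0.757]]
wrist_force: [-1.7, -0.3, 1.4]
gripper_width: 0.992
gripper_force: 0.7
[  9.8  31.4  -9.2 -20.7  -9.2 113.6]
```

View pics/p5.png

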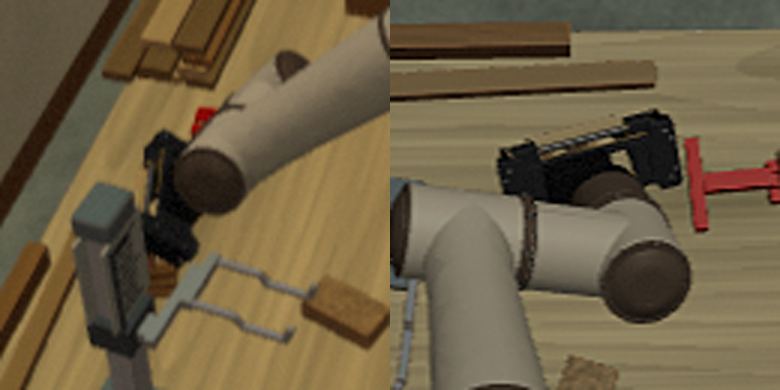

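The bar seems to lean on the palm (1.7 N residual). The top crop shows it just in front of the gripper at about (590,135). I'll back out horizontally and slowly so that it settles on its foot.

Run:
```python
from h import *
from station import r
s=r.sense();G=s["tcp_pos"]+.051*s["ee_rot"][:,2];u=np.array([np.cos(.244),np.sin(.244),0]);print(G)
for d,a,dz in((.03,40,0),(.05,35,0),(.09,30,0),(.12,25,.04)):
    R=tilty(a,14); rows(G-d*u+[0,0,dz]-.051*R[:,2],R,s)
```

```text
[ 0.77644647 -0.00090279  0.10679364]
shift [-22.0, -0.7, -19.6] turn [-0.009, -0.013, 0.0]
shift [-32.7, -0.8, -32.4] turn [-0.009, -0.101, 0.001]
shift [-58.6, -1.0, -57.9] turn [-0.009, -0.188, 0.001]
shift [-50.9, -1.5, -106.7] turn [-0.009, -0.275, 0.001]
```

```bash
python3 -m pendant '[[[-3,0,-2],[0,0,0]],[[-5,0,-4],[0,0,0]],[[-7,0,-6],[0,0,0]],[[-9,0,-8],[0,0,0]],[[-12,0,-10],[0,0,0]],[[-15,0,-13],[0,0,0]],[[-18,0,-16],[0,-0.01,0]],[[-22,0,-20],[0,-0.013,0]],[[-22,0,-20],[0,-0.013,0]],[[-22,0,-20],[0,-0.013,0]]]' 1
python3 -m pendant '[[[-4,0,-4],[0,-0.03,0]],[[-7,0,-8],[0,-0.06,0]],[[-11,0,-13],[0,-0.09,0]],[[-17,0,-19],[0,-0.11,0]],[[-23,0,-25],[0,-0.13,0]],[[-29,0,-31],[0,-0.15,0]],[[-37,0,-38],[0,-0.175,0]],[[-37,0,-38],[0,-0.175,0]],[[-37,0,-38],[0,-0.175,0]]]' 1
python3 - <<'E'
from h import *
from station import r
s=r.sense();print(s["joints"].round(1),(s["tcp_pos"]+.051*s["ee_rot"][:,2]).round(4),np.degrees(np.arccos(-s["ee_rot"][2,2])))
E
```

```text
time_s: 16.25
tcp_pos: [0.7155, -0.0168, 0.1465]
ee_rot: [[0.743, 0.248, 0.622], [0.185, -0.969, 0.164], [0.644, -0.007, -0.765]]
wrist_force: [-0.1, -0.8, 0.7]
gripper_width: 1.0
gripper_force: 0.0
time_s: 17.15
tcp_pos: [0.6644, -0.03, 0.1519]
ee_rot: [[0.839, 0.248, 0.484], [0.211, -0.969, 0.13], [0.501, -0.007, -0.866]]
wrist_force: [-0.3, -0.1, 0.7]
gripper_width: 0.996
gripper_force: 0.0
[ 10.3  25.8 -18.6  -8.7 -15.8 101.7] [ 0.6891 -0.0234  0.1078] 30.053498981179054
```

Run:
```python
from h import *
from station import r
s=r.sense();u=np.array([np.cos(.244),np.sin(.244),0])
R=frame(-u,[0,0,-1]); rows([.63,-.03,.33],tilty(20,14),s); rows([.55,-.03,.36],R,s)
```

```text
shift [60.3, -9.7, -170.8] turn [-0.009, -0.175, 0.002]
shift [8.2, -29.7, -235.5] turn [-0.418, -0.405, 1.536]
```

```bash
python3 -m pendant '[[[0,0,-40],[0,0,0]],[[10,0,-90],[0,-0.05,0]],[[40,-8,-140],[0,-0.1,0]],[[50,-10,-170],[0,-0.175,0]],[[8,-30,-235],[-0.418,-0.405,1.536]],[[8,-30,-235],[-0.418,-0.405,1.536]],[[8,-30,-235],[-0.418,-0.405,1.536]],[[8,-30,-235],[-0.418,-0.405,1.536]],[[8,-30,-235],[-0.418,-0.405,1.536]],[[8,-30,-235],[-0.418,-0.405,1.536]]]' 1
python3 - <<'E'
from h import *
from station import r
s=r.sense();u=np.array([np.cos(.244),np.sin(.244),0])
R=frame(-u,[0,0,-1]); rows([.50,-.03,.36],R,s)
for n,(x,y,w,h) in dict(side=(230,140,100,100),top=(270,70,100,100)).items():
    c=r.capture(n);pickle.dump(c,open(f"{n}6.pkl","wb"))
    globals()[n]=cv2.resize(c["frame"][y:y+h,x:x+w,::-1],None,fx=4,fy=4,interpolation=2)
cv2.imwrite("pics/p6.png",np.hstack([side,top]))
E
```

```text
time_s: 18.15
tcp_pos: [0.5501, -0.0293, 0.3594]
ee_rot: [[0.787, -0.596, 0.162], [-0.6, -0.8, -0.029], [0.147, -0.074, -0.986]]
wrist_force: [-0.2, 0.2, 0.5]
gripper_width: 1.001
gripper_force: 0.0
shift [-39.0, 30.3, -8.7] turn [-0.122, -0.117, 0.679]
```

View pics/p6.png

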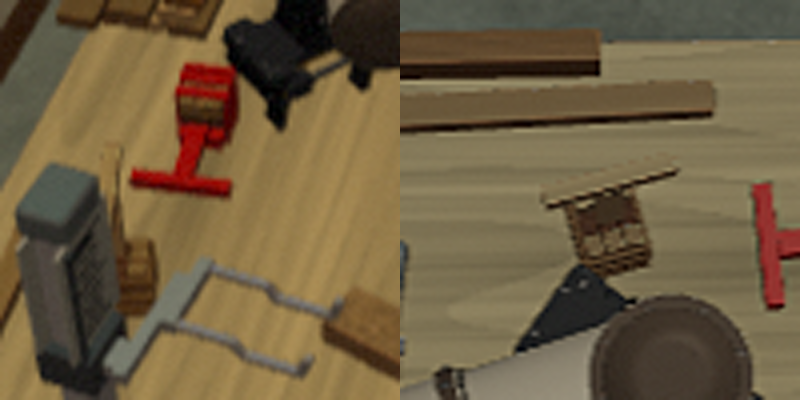

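The carrier stands: in the top crop the bar runs (542,202)–(678,170) and the crate's near edge runs (588,275)–(650,262). I compute the bar pose and check that it is upright.

Run:
```python
from h import *
from station import r
t=pickle.load(open("top6.pkl","rb"));sd=pickle.load(open("side6.pkl","rb"))
T=lambda x,y:(270+(x-400)/4,70+y/4)
L=back(t,T(542,200),.16);Rr=back(t,T(678,168),.16);M=back(t,T(610,185),.165);print(L,Rr,np.linalg.norm(L-Rr),M)
w=np.arctan2(L[1]-Rr[1],L[0]-Rr[0])-np.pi/2;print("yaw",np.degrees(w))
u=np.array([np.cos(w),np.sin(w),0]);y=np.array([-u[1],u[0],0]);B=(L+Rr)/2
for n,P in dict(nearfootL=-.035*u+.03*y,nearfootR=-.035*u-.03*y,nearL=-.035*u+.03*y+[0,0,.07],nearR=-.035*u-.03*y+[0,0,.07]).items():
    q=P+[B[0],B[1],0];a=proj(t,q)[0];b=proj(sd,q)[0];print(n,((a-[270,70])*4+[400,0]).round(),((b-[230,140])*4).round())
R=frame(-u,[0,0,-1]);print(R.round(3).tolist())
rows([B[0],B[1],.30],R);rows([B[0],B[1],.152+.051],R)
```

```text
[0.75083528 0.04904593 0.16      ] [ 0.77569289 -0.0599364   0.16      ] 0.11178124880788683 [ 0.76078156 -0.00520085  0.165     ]
yaw 12.848699134270701
nearfootL [584. 286.] [155. 316.]
nearfootR [649. 270.] [160. 273.]
nearL [584. 265.] [149. 271.]
nearR [653. 248.] [155. 227.]
[[0.222, -0.975, 0.0], [-0.975, -0.222, 0.0], [0.0, 0.0, -1.0]]
shift [144.9, -140.2, 92.3] turn [-0.124, -0.116, 0.705]
shift [130.5, -133.0, 188.0] turn [-0.124, -0.116, 0.705]
```

```bash
python3 -m pendant '[[[30,-30,0],[-0.124,-0.116,0.705]],[[60,-60,0],[-0.124,-0.116,0.705]],[[90,-90,20],[-0.124,-0.116,0.705]],[[120,-120,40],[-0.124,-0.116,0.705]],[[145,-140,60],[-0.124,-0.116,0.705]],[[145,-140,92],[-0.124,-0.116,0.705]],[[145,-140,92],[-0.124,-0.116,0.705]],[[145,-140,92],[-0.124,-0.116,0.705]],[[145,-140,92],[-0.124,-0.116,0.705]]]' 1
python3 - <<'E'
from h import *
w=np.radians(12.85);R=frame([-np.cos(w),-np.sin(w),0],[0,0,-1]);rows([.764,-.005,.203],R)
E
```

```text
time_s: 19.15
tcp_pos: [0.7624, -0.0062, 0.3037]
ee_rot: [[0.224, -0.975, 0.005], [-0.975, -0.224, -0.001], [0.002, -0.004, -1.0]]
wrist_force: [0.5, -0.2, 1.2]
gripper_width: 0.999
gripper_force: 0.0
shift [-1.0, -1.4, 100.7] turn [-0.004, -0.002, 0.001]
```

```bash
python3 -m pendant '[[[-1,-1,25],[0,0,0]],[[-1,-1,50],[0,0,0]],[[-1,-1,70],[0,0,0]],[[-1,-1,85],[0,0,0]],[[-1,-1,95],[0,0,0]],[[-1,-1,100],[0,0,0]],[[-1,-1,100],[0,0,0]],[[-1,-1,100],[0,0,0]]]' 1
python3 -m pendant '[[[0,0,0],[0,0,0]],[[0,0,0],[0,0,0]],[[0,0,0],[0,0,0]],[[0,0,0],[0,0,0]],[[0,0,0],[0,0,0]],[[0,0,0],[0,0,0]],[[0,0,0],[0,0,0]],[[0,0,0],[0,0,0]]]' 0
python3 -m pendant '[[[0,0,0],[0,0,0]],[[0,0,0],[0,0,0]],[[0,0,0],[0,0,0]],[[0,0,0],[0,0,0]],[[0,0,0],[0,0,0]],[[0,0,0],[0,0,0]]]' 0
```

```text
time_s: 19.95
tcp_pos: [0.7637, -0.005, 0.2017]
ee_rot: [[0.222, -0.975, 0.002], [-0.975, -0.222, -0.001], [0.001, -0.002, -1.0]]
wrist_force: [0.8, 0.3, 0.5]
gripper_width: 0.999
gripper_force: 0.0
time_s: 20.75
tcp_pos: [0.7633, -0.005, 0.2004]
ee_rot: [[0.222, -0.975, 0.0], [-0.975, -0.222, -0.001], [0.001, -0.0, -1.0]]
wrist_force: [0.8, 0.3, 0.3]
gripper_width: 0.359
gripper_force: 0.0
time_s: 21.35
tcp_pos: [0.7634, -0.0049, 0.2006]
ee_rot: [[0.222, -0.975, 0.001], [-0.975, -0.222, -0.0], [0.001, -0.001, -1.0]]
wrist_force: [0.8, -0.0, 0.9]
gripper_width: 0.182
gripper_force: 30.0
```

```bash
python3 -m pendant '[[[0,0,-15],[0,0,0]],[[0,0,-40],[0,0,0]],[[0,0,-80],[0,0,0]],[[0,0,-120],[0,0,0]],[[0,0,-145],[0,0,0]],[[0,0,-145],[0,0,0]],[[0,0,-145],[0,0,0]]]' 0
python3 - <<'E'
from h import *
w=np.radians(-6.9);R=frame([-np.cos(w),-np.sin(w),0],[0,0,-1]);rows([.40,-.03,.345],R);rows([.40,.2155,.342],R)
E
```

```text
time_s: 22.05
tcp_pos: [0.7624, -0.0047, 0.3439]
ee_rot: [[0.222, -0.975, -0.003], [-0.975, -0.222, 0.001], [-0.001, 0.003, -1.0]]
wrist_force: [-0.0, -0.5, -5.2]
gripper_width: 0.178
gripper_force: 30.0
shift [-55.7, 359.0, -0.0] turn [0.003, 0.001, 0.344]
shift [-295.1, 304.5, 3.1] turn [0.003, 0.001, 0.344]
```

```bash
python3 -m pendant '[[[-5,30,0],[0,0,0.05]],[[-10,65,0],[0,0,0.1]],[[-15,105,0],[0,0,0.15]],[[-22,145,0],[0,0,0.2]],[[-29,185,0],[0,0,0.25]],[[-35,225,0],[0,0,0.3]],[[-41,265,0],[0,0,0.344]],[[-47,305,0],[0,0,0.344]],[[-52,340,0],[0,0,0.344]],[[-56,359,0],[0,0,0.344]]]' 0
python3 - <<'E'
from h import *
w=np.radians(-6.9);R=frame([-np.cos(w),-np.sin(w),0],[0,0,-1]);rows([.40,.2155,.342],R)
E
```

```text
time_s: 23.05
tcp_pos: [0.396, -0.031, 0.3425]
ee_rot: [[-0.121, -0.993, -0.007], [-0.993, 0.121, -0.001], [0.002, 0.007, -1.0]]
wrist_force: [0.5, 0.3, -4.7]
gripper_width: 0.179
gripper_force: 30.0
shift [-245.2, 25.7, 0.2] turn [0.007, -0.002, -0.0]
```

```bash
python3 -m pendant '[[[-20,2,0],[0,0,0]],[[-60,6,0],[0,0,0]],[[-100,10,0],[0,0,0]],[[-140,14,0],[0,0,0]],[[-180,18,0],[0,0,0]],[[-220,22,0],[0,0,0]],[[-245,26,0],[0,0,0]],[[-245,26,0],[0,0,0]],[[-245,26,0],[0,0,0]],[[-245,26,0],[0,0,0]]]' 0
python3 - <<'E'
from h import *
from station import r
s=r.sense();print(s["joints"].round(1))
w=np.radians(-6.9);R=frame([-np.cos(w),-np.sin(w),0],[0,0,-1]);rows([.5236,.2006,.342],R)
for n,(x,y,w,h) in dict(side=(230,160,130,130),top=(200,110,130,130)).items():
    c=r.capture(n);pickle.dump(c,open(f"{n}7.pkl","wb"))
    globals()[n]=cv2.resize(c["frame"][y:y+h,x:x+w,::-1],None,fx=3,fy=3,interpolation=2)
cv2.imwrite("pics/p7.png",np.hstack([side,top]))
E
```

```text
time_s: 24.05
tcp_pos: [0.4035, 0.2151, 0.3438]
ee_rot: [[-0.12, -0.993, -0.003], [-0.993, 0.12, -0.003], [0.003, 0.002, -1.0]]
wrist_force: [-0.7, -0.1, -4.4]
gripper_width: 0.18
gripper_force: 30.0
[ 48.5   3.3 -16.6   0.  -70.3 -55.4]
shift [-0.1, -120.9, 1.5] turn [0.002, -0.003, -0.0]
```

View pics/p7.png

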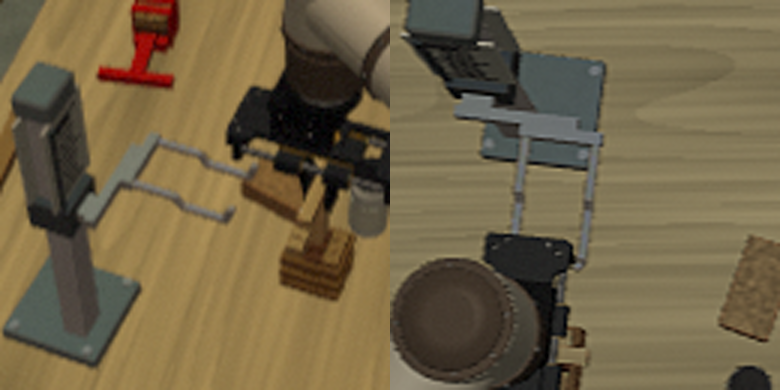

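The carrier hangs upright in the gripper in front of the fork: the prong end is at (578,265) in the top crop and the bar's right end at about (592,350). I check the lateral fit.

Run:
```python
from h import *
t=pickle.load(open("top7.pkl","rb"))
B=np.array([.4035,.2151,.300]);y=np.array([.12,.993,0]);x=np.array([.993,-.12,0])
for p in(B-.055*y+.008*x,B-.055*y-.008*x,B-.03*y-[0,0,.087]):print(((proj(t,p)[0]-[200,110])*3+[390,0]).round(1))
for q in((592,332),(592,350)):print(back(t,(200+(q[0]-390)/3,110+q[1]/3),.308))
```

```text
[588.6 349.3]
[586.5 366.7]
[572.1 360.6]
[0.42006454 0.15549265 0.308     ]
[0.40361018 0.15554529 0.308     ]
```

```bash
python3 -m pendant '[[[-1,-15,0],[0,0,0]],[[-2,-30,0],[0,0,0]],[[-3,-48,0],[0,0,0]],[[-3,-66,0],[0,0,0]],[[-3,-84,0],[0,0,0]],[[-3,-100,0],[0,0,0]],[[-3,-113,0],[0,0,0]],[[-3,-121,0],[0,0,0]],[[-3,-121,0],[0,0,0]],[[-3,-121,0],[0,0,0]]]' 0
python3 -m pendant '[[[0,0,6],[0,0,0]],[[0,0,12],[0,0,0]],[[0,0,18],[0,0,0]],[[0,0,24],[0,0,0]],[[0,0,29],[0,0,0]],[[0,0,33],[0,0,0]],[[0,0,35],[0,0,0]],[[0,0,35],[0,0,0]],[[0,0,35],[0,0,0]]]' 0
```

```text
time_s: 25.15
tcp_pos: [0.5246, 0.2046, 0.345]
ee_rot: [[-0.12, -0.993, -0.001], [-0.993, 0.12, -0.001], [0.001, 0.001, -1.0]]
wrist_force: [0.4, 0.4, -4.2]
gripper_width: 0.181
gripper_force: 30.0
time_s: 26.05
tcp_pos: [0.5249, 0.2048, 0.3105]
ee_rot: [[-0.12, -0.993, 0.001], [-0.993, 0.12, -0.0], [0.0, -0.001, -1.0]]
wrist_force: [0.3, 0.2, -4.7]
gripper_width: 0.183
gripper_force: 30.0
```

Contact is expected at about z = 0.302. Now I lower slowly in small steps.

```bash
python3 -m pendant '[[[0,0,2],[0,0,0]],[[0,0,4],[0,0,0]],[[0,0,6],[0,0,0]],[[0,0,8],[0,0,0]],[[0,0,10],[0,0,0]],[[0,0,12],[0,0,0]],[[0,0,14],[0,0,0]],[[0,0,16],[0,0,0]],[[0,0,18],[0,0,0]],[[0,0,18],[0,0,0]]]' 0
python3 -m pendant '[[[0,0,2],[0,0,0]],[[0,0,4],[0,0,0]],[[0,0,6],[0,0,0]],[[0,0,8],[0,0,0]],[[0,0,10],[0,0,0]],[[0,0,10],[0,0,0]],[[0,0,10],[0,0,0]],[[0,0,10],[0,0,0]],[[0,0,10],[0,0,0]]]' 0
```

```text
time_s: 27.05
tcp_pos: [0.5248, 0.2047, 0.2921]
ee_rot: [[-0.12, -0.993, 0.0], [-0.993, 0.12, -0.001], [0.001, -0.0, -1.0]]
wrist_force: [-0.9, 0.2, -3.9]
gripper_width: 0.183
gripper_force: 30.0
time_s: 27.95
tcp_pos: [0.5249, 0.2048, 0.2824]
ee_rot: [[-0.12, -0.993, 0.001], [-0.993, 0.12, -0.0], [0.0, -0.001, -1.0]]
wrist_force: [-0.8, 0.1, -1.7]
gripper_width: 0.185
gripper_force: 30.0
```

```bash
python3 -m pendant '[[[0,0,2],[0,0,0]],[[0,0,4],[0,0,0]],[[0,0,6],[0,0,0]],[[0,0,8],[0,0,0]],[[0,0,10],[0,0,0]],[[0,0,10],[0,0,0]],[[0,0,10],[0,0,0]],[[0,0,10],[0,0,0]]]' 0
python3 -m pendant '[[[0,0,1],[0,0,0]],[[0,0,2],[0,0,0]],[[0,0,3],[0,0,0]],[[0,0,3],[0,0,0]],[[0,0,3],[0,0,0]]]' 0
python3 -m pendant '[[[0,0,0],[0,0,0]]]' 0
python3 -m pendant '[[[0,0,0],[0,0,0]]]' 0
python3 -m pendant '[[[0,0,0],[0,0,0]]]' 0
python3 -m pendant '[[[0,0,0],[0,0,0]]]' 0
```

```text
time_s: 28.75
tcp_pos: [0.5249, 0.2048, 0.2725]
ee_rot: [[-0.12, -0.993, 0.001], [-0.993, 0.12, -0.0], [0.0, -0.001, -1.0]]
wrist_force: [-1.9, -0.8, 0.4]
gripper_width: 0.183
gripper_force: 30.0
time_s: 29.25
tcp_pos: [0.5249, 0.2048, 0.2693]
ee_rot: [[-0.12, -0.993, 0.001], [-0.993, 0.12, -0.0], [0.0, -0.001, -1.0]]
wrist_force: [0.0, -0.3, 0.3]
gripper_width: 0.183
gripper_force: 30.0
time_s: 29.35
tcp_pos: [0.5249, 0.2048, 0.2694]
ee_rot: [[-0.12, -0.993, 0.001], [-0.993, 0.12, -0.0], [0.0, -0.001, -1.0]]
wrist_force: [0.3, -0.4, 0.5]
gripper_width: 0.181
gripper_force: 30.0
time_s: 29.45
tcp_pos: [0.5249, 0.2048, 0.2694]
ee_rot: [[-0.12, -0.993, 0.001], [-0.993, 0.12, -0.0], [0.0, -0.001, -1.0]]
wrist_force: [-0.3, 0.1, 0.4]
gripper_width: 0.18
gripper_force: 30.0
time_s: 29.55
tcp_pos: [0.5249, 0.2048, 0.2693]
ee_rot: [[-0.12, -0.993, 0.001], [-0.993, 0.12, -0.0], [0.0, -0.001, -1.0]]
wrist_force: [-0.6, -0.3, 0.1]
gripper_width: 0.184
gripper_force: 30.0
time_s: 29.65
tcp_pos: [0.5248, 0.2048, 0.2694]
ee_rot: [[-0.12, -0.993, 0.001], [-0.993, 0.12, -0.0], [0.0, -0.001, -1.0]]
wrist_force: [-0.6, 0.6, 0.6]
gripper_width: 0.183
gripper_force: 30.0
```

The wrist force is now at its unloaded level, so the scale carries the weight with about 33 mm of draw. I release gently.

```bash
python3 -m pendant '[[[0,0,0],[0,0,0]],[[0,0,0],[0,0,0]],[[0,0,0],[0,0,0]]]' 0.2
python3 -m pendant '[[[0,0,0],[0,0,0]],[[0,0,0],[0,0,0]],[[0,0,0],[0,0,0]],[[0,0,0],[0,0,0]],[[0,0,0],[0,0,0]],[[0,0,0],[0,0,0]],[[0,0,0],[0,0,0]],[[0,0,0],[0,0,0]],[[0,0,0],[0,0,0]]]' 0.8
python3 -m pendant '[[[0,0,-5],[0,0,0]],[[0,0,-12],[0,0,0]],[[0,0,-22],[0,0,0]],[[0,0,-35],[0,0,0]],[[0,0,-50],[0,0,0]],[[0,0,-70],[0,0,0]],[[0,0,-90],[0,0,0]],[[0,0,-110],[0,0,0]],[[0,0,-130],[0,0,0]],[[0,0,-130],[0,0,0]]]' 0.8
python3 -m pendant '[[[0,30,-10],[0,0,0]],[[0,70,-10],[0,0,0]],[[0,110,-10],[0,0,0]],[[0,140,-10],[0,0,0]],[[0,140,-10],[0,0,0]],[[0,140,-10],[0,0,0]],[[0,140,-10],[0,0,0]],[[0,140,-10],[0,0,0]],[[0,140,-10],[0,0,0]],[[0,140,-10],[0,0,0]]]' 0.8
python3 - <<'E'
from h import *
from station import r
a=r.capture("side")["frame"].astype(int)
t=r.capture("top");b=r.capture("side")["frame"].astype(int)
o=pickle.load(open("side0.pkl","rb"));y=np.array([.12,.993,0]);x=np.array([.993,-.12,0])
B=np.array([.5236,.2006,.225]);
print("moving px",(abs(a-b).max(2)>25).sum())
for n,c,f in(("side",o,b),("top",t,t["frame"])):
    for k,p in dict(barL=B+.05*y,barR=B-.05*y,crateNear=B-.035*x-[0,0,.12],endL=B+.034*y-.032*x+[0,0,.012]).items():
        q=proj(c,p)[0];print(n,k,q.round(1),f[int(round(q[1])),int(round(q[0]))])
c=cv2.Rodrigues
E
```

```text
time_s: 29.95
tcp_pos: [0.5246, 0.2046, 0.2691]
ee_rot: [[-0.12, -0.993, -0.0], [-0.993, 0.12, -0.001], [0.001, 0.0, -1.0]]
wrist_force: [-0.6, -0.1, -1.3]
gripper_width: 0.196
gripper_force: 0.0
time_s: 30.85
tcp_pos: [0.5248, 0.2047, 0.2693]
ee_rot: [[-0.12, -0.993, 0.0], [-0.993, 0.12, -0.001], [0.001, -0.0, -1.0]]
wrist_force: [-0.6, -0.5, -0.9]
gripper_width: 0.788
gripper_force: 0.0
time_s: 31.85
tcp_pos: [0.5256, 0.205, 0.4038]
ee_rot: [[-0.119, -0.993, 0.008], [-0.993, 0.12, 0.003], [-0.004, -0.007, -1.0]]
wrist_force: [-0.9, -0.2, -0.8]
gripper_width: 0.801
gripper_force: 0.0
time_s: 32.85
tcp_pos: [0.3862, 0.2215, 0.4088]
ee_rot: [[-0.121, -0.993, -0.0], [-0.993, 0.121, -0.001], [0.001, 0.0, -1.0]]
wrist_force: [0.4, -0.2, 1.2]
gripper_width: 0.797
gripper_force: 0.0
moving px 21
side barL [296.1 237.2] [131 101  58]
side barR [307.3 216.2] [148 117  65]
side crateNear [311.6 250.6] [77 51 23]
side endL [306.7 234.2] [139 123  93]
top barL [238.2 186.5] [131 116  82]
top barR [271.8 190. ] [112  96  67]
top crateNear [258.7 204.6] [101  86  60]
top endL [241.5 197.2] [36 35 35]
```

```bash
python3 -m pendant '[[[0,0,0],[0,0,0]],[[0,0,0],[0,0,0]],[[0,0,0],[0,0,0]],[[0,0,0],[0,0,0]],[[0,0,0],[0,0,0]],[[0,0,0],[0,0,0]],[[0,0,0],[0,0,0]],[[0,0,0],[0,0,0]],[[0,0,0],[0,0,0]],[[0,0,0],[0,0,0]]]'
python3 -m pendant '[[[0,0,0],[0,0,0]],[[0,0,0],[0,0,0]],[[0,0,0],[0,0,0]],[[0,0,0],[0,0,0]],[[0,0,0],[0,0,0]],[[0,0,0],[0,0,0]],[[0,0,0],[0,0,0]],[[0,0,0],[0,0,0]],[[0,0,0],[0,0,0]],[[0,0,0],[0,0,0]]]' >/dev/null
python3 - <<'E'
from h import *
from station import r
a=r.capture("side");b=r.capture("side");print("moving",(abs(a["frame"].astype(int)-b["frame"]).max(2)>25).sum())
o=pickle.load(open("side0.pkl","rb"))["frame"].astype(int)
d=(abs(b["frame"].astype(int)-o).max(2)>25)[200:275,262:335]
for row in d[::2]:print("".join(" #"[int(v)] for v in row))
y=np.array([.12,.993,0]);x=np.array([.993,-.12,0]);B=np.array([.5236,.2006,.225])
P={"barL":B+.055*y,"barR":B-.055*y,"footNL":B-.035*x+.03*y-[0,0,.157],"footNR":B-.035*x-.03*y-[0,0,.157],"footFL":B+.035*x+.03*y-[0,0,.157]}
for k,p in P.items():
    q=proj(b,p)[0]-[262,200];print(k,q[0].round(1),"line",(q[1]/2).round(1))
E
```

```text
time_s: 34.0
tcp_pos: [0.3857, 0.2216, 0.4092]
ee_rot: [[-0.12, -0.993, 0.0], [-0.993, 0.12, -0.001], [0.001, -0.0, -1.0]]
wrist_force: [-0.5, 0.7, -0.2]
gripper_width: 0.799
gripper_force: 0.0
moving 0
                                                  ####  ###############  
                                                    #   #################
                                                             ############
                 ######                                          ####### 
            #   #############                                    ####### 
           ##########    ###########                              ###### 
         ###############        ######                            #####  
        ###    ############# #     #######          #             ####   
       ###    ######      #########  ###########   ###                   
     ####    ######              #####        # #####                    
    ######     ###                 #####     ##     ##                   
   ########### ######                 #     ######## #                   
 ########
[... 1319 characters left out ...]
   
                                   ##############                        
                                         #######                         
                                                                         
                                                                         
                                                                         
                                                                         
                                                                         
                                                                         
barL 33.5 line 19.2
barR 45.8 line 7.6
footNL 46.6 line 31.5
footNR 52.7 line 25.3
footFL 28.8 line 28.7
```

```bash
python3 -c "from station import r; print(r.finish_job())"
```

```text
the job is handed in; nothing more can be done
None
```

I stood the carrier on its foot and released it, then hung it on the scale fork and handed the job in. My last camera comparison showed it hanging upright, still and clear of the bench. No verdict came back, and I saw no sign that the other things on the bench had moved.

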